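# Torque check of a screw press

### The arm

A 6-joint arm with a two-finger parallel gripper is mounted at the origin on the work surface. World frame = base frame: x ahead of the robot, y to its left, z up, the work surface at z = 0. Lengths are in m, angles in degrees, forces in N, time in s.
With the tool pointing down it reaches from about 0.25 to 0.725 m from the base axis. Payload 9.7 kg.
Tool frame: the origin (TCP) lies at the very end of the fingers, on their centre line; the grasp point (between the pads) lies grasp_offset behind it (grasp_offset is the distance from the TCP to the grasp point, in m); z points along the fingers, y is the line along which they close (so a half turn about z gives the same grasp; the last joint's range is limited). The gripper opens to 85 mm and grips with 20 to 120 N. Pads are 22 mm wide; open, the fingers measure 114 mm over their backs; the gripper's body (76 mm by 85 mm) begins 54 mm behind the grasp point. The pads swing forward as they close: fully open they stand 13 mm farther back than shut.
Start: joints at [69.901, 4.979, 10.078, 95.1, 0, 90], TCP at [0.189, 0.517, 0.231] pointing down, gripper open.
Joint ranges: [-179.16, 179.16], [-48.56, 103.87], [-65.8, 70.77], [-126.05, 130.52], [-82.76, 87.17], [-180, 180]. Speed limits (degrees/s): [127.2, 127.2, 147.25, 180, 180, 180].

### API

Orientations are given as [roll, pitch, yaw] about the fixed x, y, z axes, in that order (R = Rz(yaw) Ry(pitch) Rx(roll)).
In Python, from workcell import get_obs, camera, calibration, job_done, recognise, cut_out, mark_of, grasp_offset gives the robot as it stands.
- The arm moves only by the tool servo_tool, never from a script. Its argument "moves" is a list of rows, each a list of 3 entries, a list of its own where there are three numbers: the turn, a rotation vector about the tool's x, y, z in degrees, then the shift along the tool's x, y, z in m, then the opening in per cent of the stroke, from 0 (shut) to 100 (fully open). In form: [[[ax, ay, az], [x, y, z], claw], ...]. A call has 1 to 12 rows; each row shifts and turns the commanded pose from where the row before left it, along the tool's axes as they then stand; what a row does not reach is not made up. A row lasts 1/10 s, in which the tool goes at most 50 mm and 8.59 degrees, less where a joint would pass 70% of its speed; a pose out of reach is approached as far as the arm can. A call is refused whole if a number of a shift passes 0.05 or a number of a turn 8.59, either way. A call with a gripper value outside its range is refused whole. The fingers move at their own pace and stop on an object; "force" is the grip in N (left out, the last holds). Time passes only in rows, so rows that do not move let the fingers close. It gives the time, the measured TCP pose, the force, the opening and the grip force at its end, in the units of the state.
- get_obs(): the state, without advancing time (a new reading comes with each control period).
- camera(name): name is "scene" or "top"; returns (picture, depth): 420x560x3 uint8, red, green, blue; 420x560 float32, m along the optical axis (not along the pixel's ray), 0 where there is no reading.
- calibration(name): a dict with "camera_matrix" (3x3 intrinsics, pixels), "R" (3x3) and "t" (3): a world point X has camera coordinates R X + t. Camera axes: x right, y down, z forward; pixel columns grow to the right and rows downward; lengths in m; the calibration is good to about 2 mm. A picture is of the moment at which its call begins. calibration takes no time and is no camera call.
- job_done(): hands the job in; it is judged then, once.
Trained networks look in the newest picture that a camera, given by its name, has taken for a name from the list of things; names that differ only in an ending like _2 or _b are one class to them, and where a whole thing is asked for, a point or a joint stands for the part that bears it (a point fixed in the world has none). Each returns a list of dicts, best first, with "score" (0 to 1); they miss things now and then, are a little off and sometimes report something else, mostly with a low value. They report only what shows in the picture. A call takes as long as a camera call.
- recognise(name, camera): "xyz" ([x, y, z] in m, in the coordinates of the camera as it stood for that picture, good to about 4 mm: the middle of the surface that is visible of it).
- cut_out(name, camera): "mask" (420x560 bool, what is visible of it).
- mark_of(name, camera): "xyz" ([x, y, z] in m, in the coordinates of the camera as it stood for that picture, good to about 4 mm: a listed point, or the origin of a listed thing).
The state is a dict: "time": time; "q": joint angles; "qd": joint speeds; "joint_efforts": joint torques, N m; "ee_pos": TCP position; "tcp_rot": TCP orientation; "wrist_force": force on the tool from outside, world axes, zero at the start; "torque": the same for the moment, N m; "opening": finger opening in m; "grasp_force": force on a finger pad.
Only numpy, scipy, OpenCV 4.12 (cv2) and the standard library are available. Lean on these libraries where they do the work, as an engineer would, in place of code of your own. Each camera call takes 0.05 s, during which the arm holds its last target. There are 200 camera calls.

### The job

Two small screw presses stand on the bench; check that the clamp screw of the one with the square top plate is tight. Swing its sprung torque handle clockwise (seen from above) until the bar stands between the two long marks on its scale, keep it there for three seconds, then let the handle back to its rest position and release it. The screw itself must not turn, so do not pull far beyond the marks, and leave the handle of the round-topped press alone.

Things in the scene. Friction and masses are not known exactly. Their poses are not given: they have to be found in the camera images.
- knob (a point): Centre of the top of the black upright grip (24 mm diameter, 60 mm tall) on the torque handle of the blue press with the SQUARE (124 mm) steel top plate, 223 mm above the table. The handle's flat bar (10 mm high and wide) lies right under the grip, its top 60 mm below this point: keep the fingers on the upper 45 mm. The grip is 120 mm from the upright screw axis and swings level about it.
- mark (a point): Point midway between the two long dark marks on the aluminium scale plate under the bar, 85 mm from the screw axis, 150 mm above the table. The plate is fixed to the screw. Axes: z up, x where the handle points at rest, y 90 deg anticlockwise of x. The screw axis lies at -77.3 mm in x, +35.4 mm in y from here. It moves only if the screw turns (pull above 1.7 N m, handle beyond 0.68 rad).
- torque_handle (a joint): Angle of the sprung handle relative to the screw, rad: 0 at rest (short mark), growing clockwise seen from above. Long marks at 0.33 and 0.53. Spring 2.5 N m per rad: about 9 N at the grip midway between them; springs back when let go.
- other_knob (a point): The same kind of grip and handle on the other press, whose steel top plate is ROUND (148 mm diameter): centre of the grip's top. Not to be moved.

How it is judged:
By the outcome, as a careful person would: the job done as asked, in the order asked, and still so for the second after the job is handed in, with the robot touching nothing.
It also fails if it takes over 45 s, if anything falls off the work surface, if the arm or the gripper's body presses on something with over 40 N, if the wrist force passes 120 N, or if a joint passes its speed limit or range.

## Working session

There is one attempt and no reset: what is moved stays moved. The work goes in short steps, Python scripts to look and compute and a tool call to move; the robot and the scene stay as the last step left them, time stands still between calls to the robot, and variables do not carry over. Pictures are saved under pics/ and viewed, at most 10 in all, crops included, and the job is handed in when it is done.

Besides the shell and the picture viewer there is one more tool, called after "Emit:" as name(argument=value, ...), one argument or row to a line, values as JSON. servo_tool: Moves the arm, as the interface text tells. Its arguments: {"type":"object","properties":{"moves":{"type":"array"},"force":{"type":"number"}},"required":["moves"]}

```bash
mkdir -p pics; cat > h.py <<'E'
import numpy as np, cv2
from workcell import *
def w(p,c):
    k=calibration(c); return np.array(k["R"]).T@(np.array(p)-np.array(k["t"]))
def px(X,c):
    k=calibration(c); p=np.array(k["camera_matrix"])@(np.array(k["R"])@np.array(X)+np.array(k["t"])); return p[:2]/p[2]
E
python3 - <<'E'
from h import *
ims=[]
for c in("scene","top"):
    im,d=camera(c); ims.append(im)
    cv2.imwrite(f"pics/{c}0.png",im[:,:,::-1])
    for n in("knob","mark","other_knob"):
        for r in mark_of(n,c)[:3]: 
            X=w(r["xyz"],c);print(c,n,round(r["score"],2),X.round(3),px(X,c).round())
o=get_obs();print(o["time"],o["ee_pos"],o["tcp_rot"],o["opening"],grasp_offset)
E
```

```text
scene knob 0.89 [ 0.642 -0.17   0.223] [254. 275.]
scene mark 0.6 [ 0.601 -0.217  0.153] [213. 310.]
scene other_knob 0.69 [0.603 0.206 0.223] [371. 160.]
top knob 0.89 [ 0.639 -0.174  0.219] [359. 170.]
top mark 0.77 [ 0.6   -0.212  0.154] [372. 195.]
top other_knob 0.6 [0.598 0.21  0.221] [168. 185.]
0.4 [0.18899961 0.51648145 0.23117296] [-1.79989243e+02  2.64458286e-03  1.59902178e+02] 0.08550472164802131 0.0187
```

View pics/scene0.png

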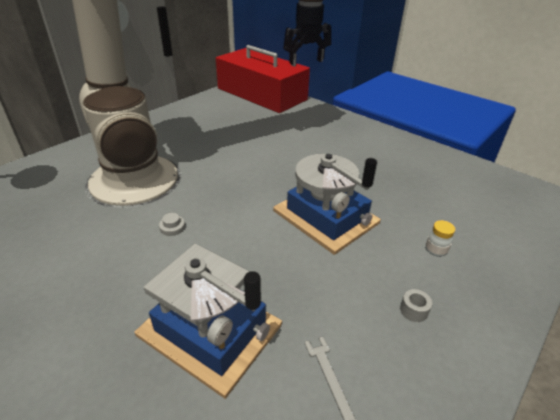

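View pics/top0.png

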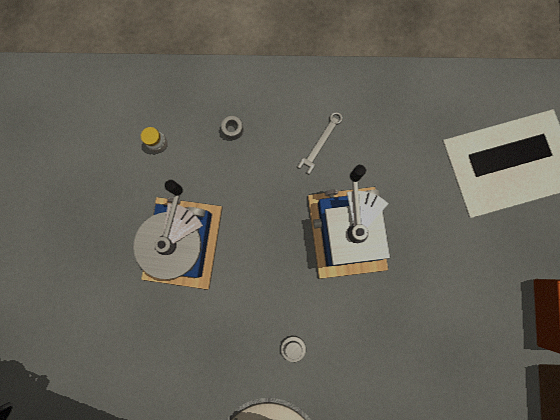

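The square-topped press is the near one: scene about (205,300), top about (358,235), grip at top (358,172). The round one is at top (165,245) with its grip at (173,187). The networks agree with this. I'll refine the grip, the axis and the handle direction from depth.

```bash
python3 - <<'E'
from h import *
from scipy.optimize import least_squares
im,d=camera("top");k=calibration("top");K=np.array(k["camera_matrix"])
v,u=np.mgrid[:420,:560]
P=np.stack([(u-K[0,2])/K[0,0]*d,(v-K[1,2])/K[1,1]*d,d],-1)
P=(P-np.array(k["t"]))@np.array(k["R"])
P[d==0]=0
def near(x,y,r,a,b):
    m=(np.hypot(P[...,0]-x,P[...,1]-y)<r)&(P[...,2]>a)&(P[...,2]<b);q=P[m];return q
kn=near(.64,-.172,.03,.212,.24);print("knob",len(kn),kn.mean(0).round(4),np.ptp(kn,axis=0).round(3), (kn.min(0)+kn.max(0))/2)
ax=near(.52,-.18,.05,.165,.26);print("screw head",len(ax),ax.mean(0).round(4),np.ptp(ax,axis=0).round(3),ax[:,2].max())
for q in [(358,233),(357,200),(358,215)]: print(q,P[q[1],q[0]].round(3))
# joint fit of axis+phi from knob, mark, head
K0=kn.mean(0)[:2];M=np.array([.6005,-.2145]);A0=ax.mean(0)[:2]
def f(p):
    c,s=np.cos(p[2]),np.sin(p[2]);R=np.array([[c,-s],[s,c]])
    return np.r_[p[:2]+.12*R[:,0]-K0,(p[:2]+R@[.0773,-.0354]-M)*.5,p[:2]-A0]
r=least_squares(f,[.52,-.175,.05]);print(r.x,np.degrees(r.x[2]),r.fun.round(4))
E
```

```text
knob 119 [ 0.6374 -0.174   0.2215] [0.022 0.022 0.013] [ 0.63769869 -0.17430732  0.21977744]
screw head 202 [ 0.5189 -0.1842  0.1698] [0.04  0.033 0.011] 0.17651241907871407
(358, 233) [ 0.516 -0.18   0.173]
(357, 200) [ 0.587 -0.18   0.162]
(358, 215) [ 0.555 -0.182  0.163]
[ 0.51858895 -0.18450167  0.08675216] 4.970532638691757 [ 0.0007 -0.0001 -0.0009  0.0007 -0.0003 -0.0003]
```

Emit:
servo_tool(
  moves=[
    [[0, 0, -5], [0, 0, -0.03], 100],
    [[0, 0, -5], [0, 0, -0.03], 100],
  ],
)

```text
time: 0.65
ee_pos: [0.1888, 0.516, 0.2913]
tcp_rot: [-179.9, -0.0, 170.1]
wrist_force: [-0.3, 1.0, 1.2]
opening: 0.0855
grasp_force: 0.0
```

Emit:
servo_tool(
  moves=[
    [[0, 0, -7.5], [0, 0, 0], 100],
    [[0, 0, -7.5], [0, 0, 0], 100],
    [[0, 0, 0], [-0.019, -0.036, 0], 100],
    [[0, 0, 0], [-0.019, -0.036, 0], 100],
    [[0, 0, 0], [-0.019, -0.036, 0], 100],
    [[0, 0, 0], [-0.019, -0.036, 0], 100],
    [[0, 0, 0], [-0.019, -0.036, 0], 100],
    [[0, 0, 0], [-0.019, -0.036, 0], 100],
    [[0, 0, 0], [-0.019, -0.036, 0], 100],
    [[0, 0, 0], [-0.019, -0.036, 0], 100],
    [[0, 0, 0], [-0.019, -0.036, 0], 100],
    [[0, 0, 0], [-0.019, -0.036, 0], 100],
  ],
)

```text
time: 1.85
ee_pos: [0.4096, 0.1725, 0.2915]
tcp_rot: [180.0, 0.0, -175.1]
wrist_force: [1.3, 0.8, -0.0]
opening: 0.0852
grasp_force: 0.0
```

```bash
cat > go.py <<'E'
from h import *
import sys
from scipy.spatial.transform import Rotation as R
o=get_obs();p=np.array(o["ee_pos"]);T=R.from_euler("xyz",o["tcp_rot"],degrees=True)
print(o["time"],np.round(o["q"],1),p.round(4),np.round(o["tcp_rot"],2),"to go (tool):",T.inv().apply(np.array([float(a) for a in sys.argv[1:4]])-p).round(4))
E
python3 go.py .638 -.174 .29
```

```text
1.85 [ 22.8  -7.6   4.6 102.1  -0.   17.9] [0.4096 0.1725 0.2915] [ 1.7999e+02  4.0000e-02 -1.7509e+02] to go (tool): [-0.1979 -0.3647  0.0016]
```

Emit:
servo_tool(
  moves=[
    [[0, 0, 0], [-0.02, -0.036, 0], 100],
    [[0, 0, 0], [-0.02, -0.036, 0], 100],
    [[0, 0, 0], [-0.02, -0.036, 0], 100],
    [[0, 0, 0], [-0.02, -0.036, 0], 100],
    [[0, 0, 0], [-0.02, -0.036, 0], 100],
    [[0, 0, 0], [-0.02, -0.036, 0], 100],
    [[0, 0, 0], [-0.02, -0.036, 0], 100],
    [[0, 0, 0], [-0.02, -0.036, 0], 100],
    [[0, 0, 0], [-0.02, -0.036, 0], 100],
    [[0, 0, 0], [-0.015, -0.036, 0], 100],
    [[0, 0, 0], [0, -0.003, 0], 100],
    [[0, 0, 0], [0, 0, 0], 100],
  ],
)

```text
time: 3.05
ee_pos: [0.6344, -0.1719, 0.2902]
tcp_rot: [180.0, -0.1, -175.2]
wrist_force: [-0.4, 0.3, -0.5]
opening: 0.0854
grasp_force: 0.0
```

```bash
python3 go.py .638 -.174 .183; python3 - <<'E'
from h import *
im,d=camera("scene");cv2.imwrite("pics/a.png",cv2.resize(im[130:400,90:380,::-1],None,fx=2,fy=2))
E
```

```text
3.05 [-15.2  23.6  39.2 105.7   0.  -20. ] [ 0.6344 -0.1719  0.2902] [ 1.7996e+02 -9.0000e-02 -1.7519e+02] to go (tool): [-0.0035 -0.0025  0.1072]
```

View pics/a.png

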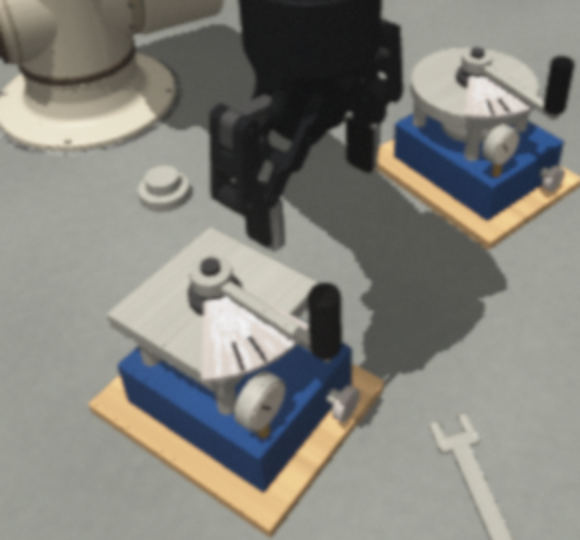

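The crop shows the fingers straddling the spot above the black grip (crop (325,290)), with fingertips at (265,225) and (360,150). The way down is clear, so I'll descend and close.

Emit:
servo_tool(
  moves=[
    [[0, 0, 0], [-0.0035, -0.0025, 0.02], 100],
    [[0, 0, 0], [0, 0, 0.03], 100],
    [[0, 0, 0], [0, 0, 0.03], 100],
    [[0, 0, 0], [0, 0, 0.02], 100],
    [[0, 0, 0], [0, 0, 0.007], 100],
    [[0, 0, 0], [0, 0, 0], 60],
    [[0, 0, 0], [0, 0, 0], 45],
    [[0, 0, 0], [0, 0, 0], 40],
    [[0, 0, 0], [0, 0, 0], 40],
  ],
  force=25,
)

```text
time: 4.0
ee_pos: [0.6385, -0.1732, 0.1855]
tcp_rot: [-180.0, 0.1, -175.1]
wrist_force: [0.5, 0.7, -0.2]
opening: 0.0341
grasp_force: 0.0
```

```bash
python3 go.py .638 -.174 .183; python3 - <<'E'
from h import *
im,d=camera("top");cv2.imwrite("pics/b.png",cv2.resize(im[130:290,280:440,::-1],None,fx=3.5,fy=3.5))
o=get_obs();print(o["opening"],o["wrist_force"],o["grasp_force"])
E
```

```text
4.0 [-15.2  20.1  22.8  92.6   0.  -20.1] [ 0.6385 -0.1732  0.1855] [-1.7997e+02  9.0000e-02 -1.7509e+02] to go (tool): [ 0.0006 -0.0008  0.0025]
0.03434331982330379 [ 0.45113041  0.13895436 -0.63877847] 0.0
```

View pics/b.png

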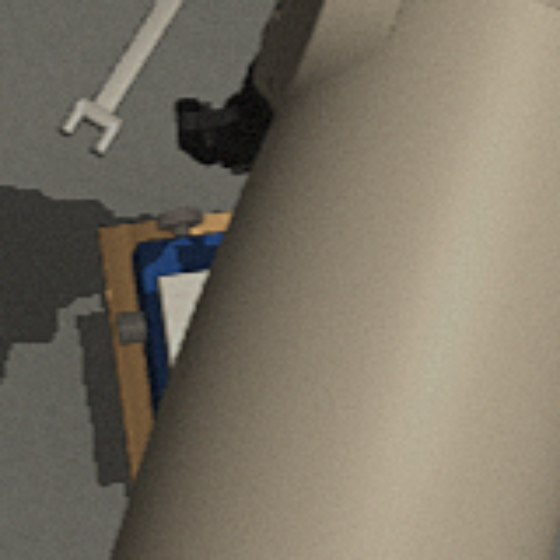

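The arm hides the handle in the top view. The fingers are at 34 mm with no contact yet, so I'll close fully onto the grip.

Emit:
servo_tool(
  moves=[
    [[0, 0, 0], [0, 0, 0], 15],
    [[0, 0, 0], [0, 0, 0], 15],
    [[0, 0, 0], [0, 0, 0], 15],
    [[0, 0, 0], [0, 0, 0], 15],
  ],
  force=30,
)

```text
time: 4.45
ee_pos: [0.6383, -0.1732, 0.1848]
tcp_rot: [-180.0, 0.1, -175.1]
wrist_force: [1.0, 0.0, 4.5]
opening: 0.0237
grasp_force: 29.2
```

```bash
python3 go.py .638 -.174 .183; python3 - <<'E'
from h import *
o=get_obs();print(o["opening"],o["wrist_force"],o["torque"],o["grasp_force"])
im,d=camera("scene");cv2.imwrite("pics/c.png",cv2.resize(im[200:360,130:330,::-1],None,fx=3.5,fy=3.5))
E
```

```text
4.45 [-15.2  20.1  22.7  92.5  -0.  -20.1] [ 0.6383 -0.1732  0.1848] [-1.7998e+02  5.0000e-02 -1.7510e+02] to go (tool): [ 0.0004 -0.0007  0.0018]
0.023686297145226378 [0.97025652 0.02208938 4.50269821] [-0.07175156 -0.15847316  0.04520818] 29.249478578567505
```

View pics/c.png

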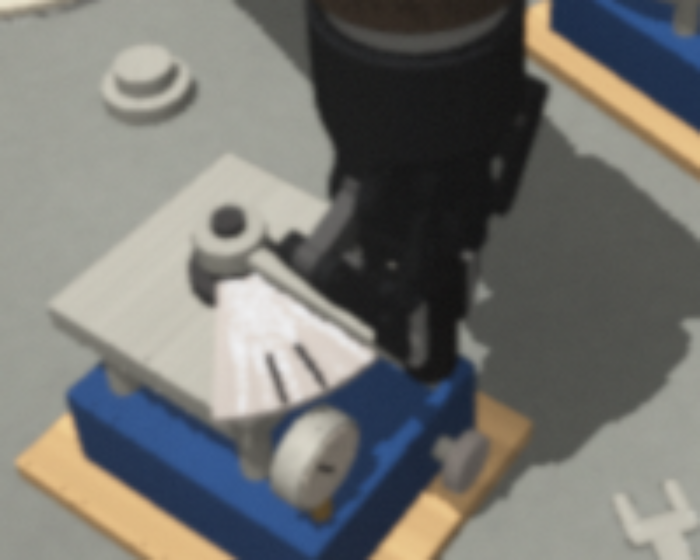

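Gripped at 23.7 mm, and the handle is at rest: the crop shows the bar left of the long marks at (275,375) and (312,365). The radius checks at 0.120 m. I'll swing the first part clockwise and check it.

Emit:
servo_tool(
  moves=[
    [[0, 0, 3], [0, -0.0063, 0], 15],
    [[0, 0, 3], [0, -0.0063, 0], 15],
    [[0, 0, 3], [0, -0.0063, 0], 15],
    [[0, 0, 3], [0, -0.0063, 0], 15],
    [[0, 0, 0], [0, 0, 0], 15],
  ],
)

```text
time: 5.0
ee_pos: [0.6378, -0.1983, 0.1847]
tcp_rot: [179.9, -0.0, 172.8]
wrist_force: [-3.2, 3.3, 6.0]
opening: 0.023
grasp_force: 29.7
```

```bash
cat > sw.py <<'E'
from h import *
o=get_obs();p=np.array(o["ee_pos"]);d=p[:2]-[.5186,-.1845]
a0=np.arctan2(.0113,.1197);a=np.arctan2(d[1],d[0])
print(o["time"],p.round(4),"r",np.hypot(*d).round(4),"swing rad",(a0-a).round(3),"yaw",o["tcp_rot"][2],"opening",o["opening"],"F",np.round(o["wrist_force"],1),"tangential",(o["wrist_force"]@np.array([-np.sin(a),np.cos(a),0])).round(2),"radial",(o["wrist_force"]@np.array([np.cos(a),np.sin(a),0])).round(2))
E
python3 sw.py
```

```text
5.0 [ 0.6378 -0.1983  0.1847] r 0.12 swing rad 0.209 yaw 172.78898271453787 opening 0.023033637052695656 F [-3.2  3.3  6. ] tangential 2.87 radial -3.57
```

Emit:
servo_tool(
  moves=[
    [[0, 0, 3.1], [0, -0.0066, 0], 15],
    [[0, 0, 3.1], [0, -0.0066, 0], 15],
    [[0, 0, 3.1], [0, -0.0066, 0], 15],
    [[0, 0, 3.1], [0, -0.0066, 0], 15],
    [[0, 0, 0], [0, 0, 0], 15],
  ],
)

```text
time: 5.5
ee_pos: [0.632, -0.2229, 0.1847]
tcp_rot: [179.9, -0.1, 160.4]
wrist_force: [-5.5, 9.0, 6.2]
opening: 0.0231
grasp_force: 29.9
```

```bash
python3 sw.py; python3 - <<'E'
from h import *
im,d=camera("scene");cv2.imwrite("pics/d.png",cv2.resize(im[230:350,140:290,::-1],None,fx=5,fy=5,interpolation=cv2.INTER_CUBIC))
for c in ["scene"]:
    for r in mark_of("mark",c)[:1]: print(w(r["xyz"],c).round(4))
E
```

```text
5.5 [ 0.632  -0.2229  0.1847] r 0.1197 swing rad 0.421 yaw 160.43188026138952 opening 0.023146966106328246 F [-5.5  9.   6.2] tangential 6.77 radial -8.12
[ 0.6    -0.2147  0.1513]
```

View pics/d.png

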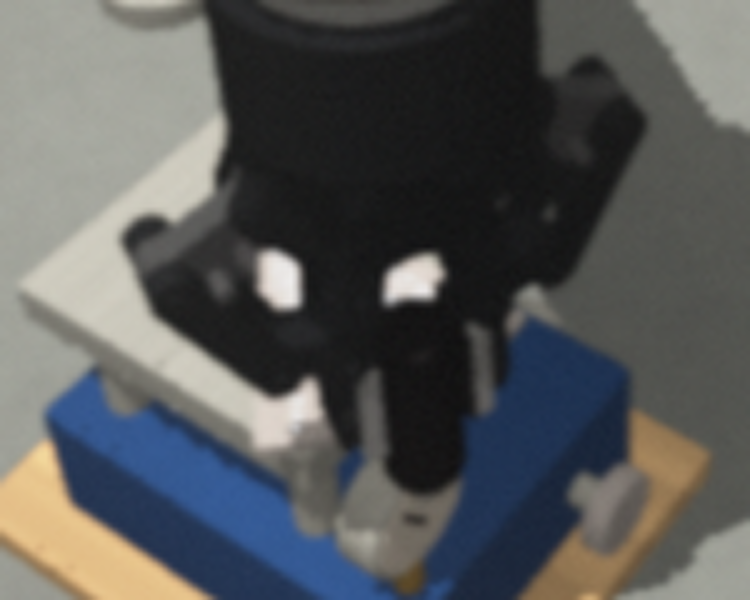

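The arm now hides the marks, but the grip sits squarely between the pads. The 50 mm chord on the 120 mm radius gives 0.42 rad, close to the 0.43 middle of the window. The mark hasn't moved. Holding.

Emit:
servo_tool(
  moves=[
    [[0, 0, 0], [0, 0, 0], 15],
    [[0, 0, 0], [0, 0, 0], 15],
    [[0, 0, 0], [0, 0, 0], 15],
    [[0, 0, 0], [0, 0, 0], 15],
    [[0, 0, 0], [0, 0, 0], 15],
    [[0, 0, 0], [0, 0, 0], 15],
    [[0, 0, 0], [0, 0, 0], 15],
    [[0, 0, 0], [0, 0, 0], 15],
    [[0, 0, 0], [0, 0, 0], 15],
    [[0, 0, 0], [0, 0, 0], 15],
    [[0, 0, 0], [0, 0, 0], 15],
    [[0, 0, 0], [0, 0, 0], 15],
  ],
)

```text
time: 6.8
ee_pos: [0.6322, -0.2224, 0.1846]
tcp_rot: [179.9, -0.1, 160.6]
wrist_force: [-4.5, 8.6, 7.3]
opening: 0.0231
grasp_force: 29.8
```

Emit:
servo_tool(
  moves=[
    [[0, 0, 0], [0, 0, 0], 15],
    [[0, 0, 0], [0, 0, 0], 15],
    [[0, 0, 0], [0, 0, 0], 15],
    [[0, 0, 0], [0, 0, 0], 15],
    [[0, 0, 0], [0, 0, 0], 15],
    [[0, 0, 0], [0, 0, 0], 15],
    [[0, 0, 0], [0, 0, 0], 15],
    [[0, 0, 0], [0, 0, 0], 15],
    [[0, 0, 0], [0, 0, 0], 15],
    [[0, 0, 0], [0, 0, 0], 15],
    [[0, 0, 0], [0, 0, 0], 15],
    [[0, 0, 0], [0, 0, 0], 15],
  ],
)

```text
time: 8.0
ee_pos: [0.6322, -0.2224, 0.1846]
tcp_rot: [179.9, -0.1, 160.6]
wrist_force: [-5.4, 9.0, 7.0]
opening: 0.0232
grasp_force: 29.8
```

Emit:
servo_tool(
  moves=[
    [[0, 0, 0], [0, 0, 0], 15],
    [[0, 0, 0], [0, 0, 0], 15],
    [[0, 0, 0], [0, 0, 0], 15],
    [[0, 0, 0], [0, 0, 0], 15],
    [[0, 0, 0], [0, 0, 0], 15],
    [[0, 0, 0], [0, 0, 0], 15],
    [[0, 0, 0], [0, 0, 0], 15],
    [[0, 0, 0], [0, 0, 0], 15],
    [[0, 0, 0], [0, 0, 0], 15],
    [[0, 0, 0], [0, 0, 0], 15],
    [[0, 0, 0], [0, 0, 0], 15],
    [[0, 0, 0], [0, 0, 0], 15],
  ],
)

```text
time: 9.2
ee_pos: [0.6322, -0.2223, 0.1847]
tcp_rot: [179.9, -0.1, 160.6]
wrist_force: [-5.0, 8.9, 6.9]
opening: 0.0236
grasp_force: 29.8
```

```bash
python3 sw.py
```

```text
9.2 [ 0.6322 -0.2223  0.1847] r 0.1197 swing rad 0.416 yaw 160.58975831289797 opening 0.02360423945765694 F [-5.   8.9  6.9] tangential 6.9 radial -7.54
```

Held for 3.7 s at a steady 0.416 rad. Now I'll bring it back.

Emit:
servo_tool(
  moves=[
    [[0, 0, -3.1], [0, 0.0066, 0], 15],
    [[0, 0, -3.1], [0, 0.0066, 0], 15],
    [[0, 0, -3.1], [0, 0.0066, 0], 15],
    [[0, 0, -3.1], [0, 0.0066, 0], 15],
    [[0, 0, -3], [0, 0.0063, 0], 15],
    [[0, 0, -3], [0, 0.0063, 0], 15],
    [[0, 0, 0], [0, 0, 0], 15],
  ],
)

```text
time: 9.9
ee_pos: [0.6388, -0.1851, 0.1846]
tcp_rot: [180.0, -0.2, 179.0]
wrist_force: [-12.8, 1.2, 7.1]
opening: 0.0233
grasp_force: 29.8
```

```bash
python3 sw.py
```

```text
9.9 [ 0.6388 -0.1851  0.1846] r 0.1202 swing rad 0.099 yaw 179.03938818509195 opening 0.023258037855582257 F [-12.8   1.2   7.1] tangential 1.12 radial -12.85
```

Emit:
servo_tool(
  moves=[
    [[0, 0, -3], [0.001, 0.0063, 0], 15],
    [[0, 0, -3], [0.001, 0.0058, 0], 15],
    [[0, 0, 0], [0, 0, 0], 15],
    [[0, 0, 0], [0, 0, 0], 15],
  ],
)

```text
time: 10.3
ee_pos: [0.6384, -0.1739, 0.1847]
tcp_rot: [-180.0, -0.0, -175.2]
wrist_force: [-3.2, 1.2, 6.6]
opening: 0.0233
grasp_force: 29.8
```

```bash
python3 sw.py
```

```text
10.3 [ 0.6384 -0.1739  0.1847] r 0.1203 swing rad 0.006 yaw -175.1668619421059 opening 0.02326696255674275 F [-3.2  1.2  6.6] tangential 1.45 radial -3.07
```

At rest within 1 mm. I'll open, retreat straight up, then back off so the cameras can see.

Emit:
servo_tool(
  moves=[
    [[0, 0, 0], [0, 0.0007, 0], 15],
    [[0, 0, 0], [0, 0, 0], 30],
    [[0, 0, 0], [0, 0, 0], 50],
    [[0, 0, 0], [0, 0, 0], 80],
    [[0, 0, 0], [0, 0, 0], 100],
    [[0, 0, 0], [0, 0, 0], 100],
    [[0, 0, 0], [0, 0, -0.02], 100],
    [[0, 0, 0], [0, 0, -0.03], 100],
    [[0, 0, 0], [0, 0, -0.03], 100],
    [[0, 0, 0], [0, 0, -0.03], 100],
  ],
)

```text
time: 11.3
ee_pos: [0.6385, -0.1733, 0.2955]
tcp_rot: [-180.0, 0.0, -175.1]
wrist_force: [0.5, 0.3, -0.1]
opening: 0.0855
grasp_force: 0.0
```

Emit:
servo_tool(
  moves=[
    [[0, 0, 0], [0.03, 0.03, 0], 100],
    [[0, 0, 0], [0.03, 0.03, 0], 100],
    [[0, 0, 0], [0.03, 0.03, 0], 100],
    [[0, 0, 0], [0.03, 0.03, 0], 100],
    [[0, 0, 0], [0.03, 0.03, 0], 100],
    [[0, 0, 0], [0.03, 0.03, 0], 100],
    [[0, 0, 0], [0.02, 0.03, 0], 100],
    [[0, 0, 0], [0, 0.03, 0], 100],
    [[0, 0, 0], [0, 0, 0], 100],
    [[0, 0, 0], [0, 0, 0], 100],
  ],
)

```text
time: 12.3
ee_pos: [0.4189, 0.0491, 0.2945]
tcp_rot: [-180.0, 0.0, -175.0]
wrist_force: [0.2, 0.4, 0.5]
opening: 0.0848
grasp_force: 0.0
```

```bash
python3 - <<'E'
from h import *
ims=[]
for c in("scene","top"):
    im,d=camera(c); ims.append(im)
    for n in("knob","mark","other_knob"):
        for r in mark_of(n,c)[:1]: print(c,n,round(r["score"],2),w(r["xyz"],c).round(3))
o=get_obs();print(o["time"],o["wrist_force"].round(1),o["opening"])
a=cv2.resize(ims[0][200:400,120:320],(400,400));b=cv2.resize(ims[1][150:290,290:430],(400,400))
cv2.imwrite("pics/e.png",np.hstack([a,b])[:,:,::-1])
E
```

```text
scene knob 0.72 [ 0.64  -0.174  0.224]
scene mark 0.86 [ 0.604 -0.216  0.148]
scene other_knob 0.83 [0.598 0.209 0.223]
top knob 0.64 [ 0.641 -0.177  0.22 ]
top mark 0.94 [ 0.601 -0.212  0.153]
top other_knob 0.6 [0.598 0.207 0.222]
12.7 [ 0.1 -0.4 -0.6] 0.08493531736161918
```

View pics/e.png

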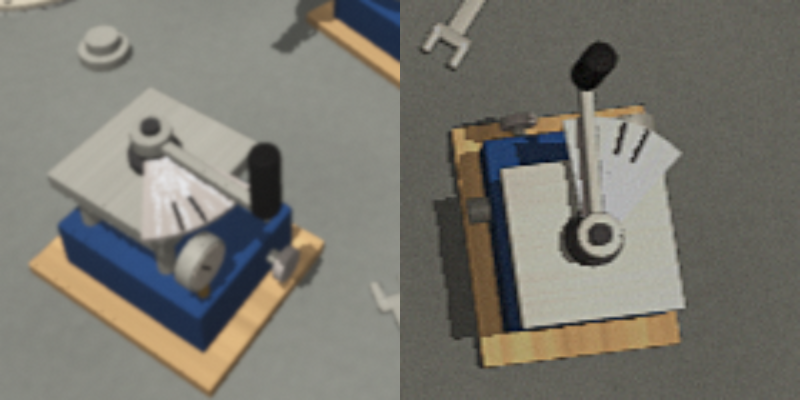

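The handle is back at rest (grip at (595,65) in the right half). The long marks at (622,137) and (640,145) are unmoved, and nothing is being touched.

```bash
python3 -c "from workcell import job_done; print(job_done())"
```

```text
the job is handed in; nothing more can be done
None
```

The job is handed in: I swung the square-topped press's handle to about 0.42 rad (between the long marks, worked out from the arm's position because the arm hid them), held it 3.7 s, then eased it back to rest and released it; the screw didn't visibly turn, and I left the round-topped press alone.

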